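# Open the sample tote's gate and hold it wide

### The job

Unlock the grey sample tote on the grading table: with the gripper, squeeze the red catch until it stays in, then the blue catch. Then take the green-framed gate by its black upright post, swing it open past its detent to about a right angle, and finish while still holding it there, because its spring would pull it back; leave the two loquats in the tote, and do not disturb the tape, sticker roll and cards beside it.

Things in the scene. Friction and masses are not known exactly. Their poses are not given: they have to be found in the camera images.
- tote: Grey open-topped sample tote, 111 mm deep (x), 232 mm wide (y), 70 mm high, fixed. Origin on the table top under the middle of the shut gate. Its -x is the way the gate faces, +x points into the tote, +y along the gate to the hinge, z up. An aluminium lintel across the top (x = +15 to +41 mm, top at z = 85 mm, behind the gate) carries the two catches, 100 mm apart
- red_catch_grip (a point): Middle between the red catch's two upright tabs (tote x +28, y -50 mm), 106 mm above the table. Tabs at tote y +-23 mm from here, each 20 (x) by 6 (y) mm, 86 to 120 mm above the table, 52 mm over their outer faces. Squeezed along the tote's y both move in equally, 9 mm each (to 34 mm), against 4 N in all, and stay where left. Steel hooks reach from their feet 38 mm forward to the gate
- blue_catch_grip (a point): Middle between the two upright tabs of the blue catch, at tote x +28, y +50 mm (the hinge side), 106 mm above the table; otherwise made just like the red catch
- red_catch (a joint): Travel of each red tab, m: 0 = out (locks the gate), 0.009 = squeezed fully in; the hooks are clear of the gate from about 0.006
- blue_catch (a joint): Travel of each blue tab, m: as red_catch
- gate_post (a point): Point on the axis of the gate's handle, 100 mm above the table: a black upright round post 14 mm across, from 26 to 126 mm above the table. It stands 40 mm in front of the gate on steel brackets (all below 65 mm height), 131 mm from the hinge axis. Gate shut: at tote x -40, y -25 mm
- gate_hinge (a point): Point on the gate's upright hinge axis at table height, at tote x = 0, y = +100 mm. Seen from above the gate opens clockwise about it, its free end moving to the tote's -x
- gate (a joint): Opening angle of the gate, rad: 0 shut, 1.57 a right angle, stop at 1.75. Green frame 182 mm long, 6 mm thick, up to 70 mm high, steel keepers on top to 94 mm. A spring pulls it shut (0.14 Nm/rad; 1.7 N at the post at a right angle). A ball detent resists from about 0.15 to 0.6 rad (some 2 N at the post); let go beyond it, the gate falls back to about 0.63 rad
- loquat_a: Loquat (orange fruit, 40x66x39 mm) lying loose in the tote, on the side away from the hinge; origin at the middle of its underside
- loquat_b: Loquat (orange fruit, 38x69x41 mm) lying loose in the tote, on the hinge side; origin at the middle of its underside
- tape: Roll of brown packing tape lying flat, 92 mm across, 48 mm high, loose; origin at the middle of its underside
- roll: Sticker roll with a green top, 63 mm across, 29 mm high, loose; origin at the middle of its underside
- cards: Stack of grey cards, 65x90x21 mm, loose; origin at the middle of its underside

How it is judged:
By the outcome, as a careful person would: the job done as asked, in the order asked, and still so for the second after the job is handed in, while the arm keeps its last pose, push and grip.
It also fails if it takes over 48 s, if anything falls off the work surface, if the arm or the gripper's body presses on something with over 40 N, if the wrist force passes 120 N, or if a joint passes its speed limit or range.

### The arm

A 6-joint arm with a two-finger parallel gripper is mounted at the origin on a cart in front of the work surface, level with it; the furniture and walls round the work are solid. World frame = base frame: x ahead of the robot, y to its left, z up, the work surface at z = 0. Lengths are in m, angles in rad, forces in N, time in s.
With the tool pointing down it reaches from about 0.4 to 0.825 m from the base axis. Payload 7 kg.
Tool frame: the origin (TCP) lies midway between the tips of the shut fingers; the grasp point (between the pads) lies 19 mm behind it; z points along the fingers, y is the line along which they close (so a half turn about z gives the same grasp; the last joint's range is limited). The gripper opens to 88 mm and grips with 3 to 60 N. Pads are 19 mm wide; open, the fingers measure 130 mm over their backs; the gripper's body (78 mm by 193 mm) begins 47 mm behind the grasp point.
Start: joints at [-1.005, 0.359, 0.012, 0, -1.224, -0.288], TCP at [0.185, -0.649, 0.227] pointing down, gripper open.
Joint ranges: [-3.07, 3.07], [-1.43, 2.12], [-1.02, 1.25], [-3.03, 1.67], [-3.05, -0], [-3.03, 3.03]. Speed limits (rad/s): [2.39, 2.39, 3.01, 3.14, 3.14, 3.14].

### API

Orientations are given as [roll, pitch, yaw] about the fixed x, y, z axes, in that order (R = Rz(yaw) Ry(pitch) Rx(roll)).
In Python, from station import arm, grab_frame, camera_params, spot_in gives the robot as it stands.
- The arm moves only by the shell command python3 -m jog 'ROWS' [FORCE]. ROWS is JSON, a list that holds one entry, the list of rows, each a list of 7 numbers: the shift along the tool's x, y, z in mm, then the turn, a rotation vector about the tool's x, y, z in rad, then the finger opening in mm, from 0 to 87.6. In form: [[[x, y, z, wx, wy, wz, fingers], ...]]. A call has 1 to 20 rows; each row is the pose to reach, as a shift and turn from the pose commanded when the call began, along the tool's axes at that moment; what a row does not reach only later rows make up. A row lasts 1/8 s, in which the tool goes at most 62.5 mm and 10.7 degrees, less where a joint would pass 70% of its speed; a pose out of reach is approached as far as the arm can. A call with a gripper value outside its range is refused whole. The fingers move at their own pace and stop on an object; FORCE is the grip in N (left out, the last holds). Time passes only in rows, so rows that repeat a pose let the fingers close. It gives the time, the measured TCP pose, the force, the opening and the grip force at its end, in the units of the state.
- arm.get_state(): the state, without advancing time (a new reading comes with each control period).
- grab_frame(name): name is "scene" or "top" or "wrist"; returns (picture, depth): 384x512x3 uint8, blue, green, red; 384x512 float32, m along the optical axis (not along the pixel's ray), 0 where there is no reading.
- camera_params(name): a dict with "mtx" (3x3 intrinsics, pixels), "R" (3x3) and "t" (3): a world point X has camera coordinates R X + t. Camera axes: x right, y down, z forward; pixel columns grow to the right and rows downward; lengths in m; the calibration is good to about 2 mm. A picture is of the moment at which its call begins: read the wrist's pose just before it. camera_params takes no time and is no camera call; for the wrist camera it gives the pose at the moment of the call.
- arm.job_done(): hands the job in; it is judged then, once.
Trained networks look in the newest picture that a camera, given by its name, has taken for a name from the list of things; names that differ only in an ending like _2 or _b are one class to them, and where a whole thing is asked for, a point or a joint stands for the part that bears it (a point fixed in the world has none). Each returns a list of dicts, best first, with "confidence" (0 to 1); they miss things now and then, are a little off and sometimes report something else, mostly with a low value. They report only what shows in the picture. A call takes as long as a camera call.
- spot_in(query, camera): "uv" ([column, row] in pixels, amid what is visible of it).
The state is a dict: "t": time; "q": joint angles; "qd": joint speeds; "joint_efforts": joint torques, N m; "eef_pos": TCP position; "ee_rot": TCP orientation; "force": force on the tool from outside, world axes, zero at the start; "moment": the same for the moment, N m; "width": finger opening in m; "gripper_force": force on a finger pad.
Only numpy, scipy, OpenCV 4.12 (cv2) and the standard library are available. Lean on these libraries where they do the work, as an engineer would, in place of code of your own. Each camera call takes 0.05 s, during which the arm holds its last target. There are 200 camera calls.

## Working session

There is one attempt and no reset: what is moved stays moved. The work goes in short steps, Python scripts to look and compute and a shell command to move; the robot and the scene stay as the last step left them, time stands still between calls to the robot, and variables do not carry over. Pictures are saved under pics/ and viewed, at most 10 in all, crops included, and the job is handed in when it is done.

```bash
mkdir -p pics; ls; cat > h.py <<'E'
import numpy as np, cv2
from station import arm, grab_frame, camera_params, spot_in
from scipy.spatial.transform import Rotation as Ro
def w(uv,d,P):
    K=np.array(P["mtx"]);c=np.linalg.inv(K)@[uv[0],uv[1],1]*d
    return np.array(P["R"]).T@(c-np.array(P["t"]).ravel())
def ray(uv,z,P):
    a=w(uv,0,P);b=w(uv,1,P);return a+(b-a)*(z-a[2])/(b-a)[2]
E
python3 - <<'E'
from h import *
s=arm.get_state();print(s["eef_pos"],s["ee_rot"],s["t"])
ims=[]
for c in ["scene","top"]:
    im,d=grab_frame(c);P=camera_params(c);ims.append(im);np.save(c+".npy",d)
    for q in ["red_catch_grip","blue_catch_grip","gate_post","tote","gate","loquat_a","tape","roll","cards"]:
        for r in spot_in(q,c)[:2]:
            u,v=map(int,r["uv"]);print(c,q,u,v,round(r["confidence"],2),w(r["uv"],d[min(v,383),min(u,511)],P).round(3))
    cv2.imwrite(f"pics/{c}.png",im)
E
```

```text
pics
[ 0.18494256 -0.64863529  0.22560149] [ 3.13988493e+00 -1.15317149e-04 -2.86395081e+00] 0.0
scene blue_catch_grip 324 161 0.96 [ 0.432 -0.149  0.094]
scene gate_post 305 166 0.8 [ 0.492 -0.144  0.034]
scene gate_post 322 161 0.41 [ 0.44  -0.153  0.084]
scene loquat_a 337 170 0.46 [ 0.389 -0.155  0.084]
scene tape 154 271 0.67 [0.474 0.395 0.045]
scene tape 319 162 0.46 [ 0.45  -0.15   0.075]
scene roll 224 257 0.7 [0.404 0.238 0.027]
scene cards 185 224 0.73 [0.559 0.246 0.02 ]
top red_catch_grip 338 206 0.73 [ 0.478 -0.178  0.079]
top blue_catch_grip 340 209 0.98 [ 0.473 -0.197  0.003]
top gate_post 321 209 0.86 [ 0.467 -0.133  0.095]
top tote 341 205 0.94 [ 0.483 -0.198  0.007]
top tote 319 210 0.22 [ 0.465 -0.126  0.095]
top gate 321 203 0.66 [ 0.485 -0.141  0.04 ]
top loquat_a 351 189 0.68 [ 0.523 -0.217  0.044]
top loquat_a 340 232 0.59 [ 0.411 -0.189  0.043]
top tape 109 186 0.93 [0.519 0.414 0.032]
top roll 177 229 0.72 [0.41  0.233 0.031]
top cards 176 170 0.85 [0.566 0.242 0.021]
top cards 327 232 0.23 [ 0.412 -0.143  0.121]
```

```bash
python3 - <<'E'
import cv2
t=cv2.imread("pics/top.png")[130:290,260:420];s=cv2.imread("pics/scene.png")[90:250,250:410]
cv2.imwrite("pics/c.png",cv2.hconcat([cv2.resize(t,(400,400),interpolation=2),cv2.resize(s,(400,400),interpolation=2)]))
E
```

```text
(no output)
```

View pics/c.png

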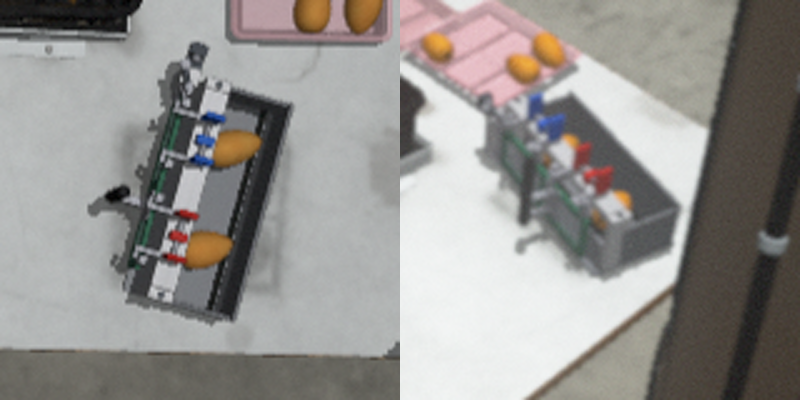

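View pics/scene.png

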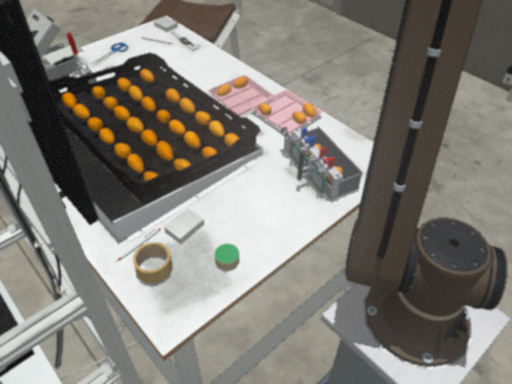

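The top crop shows the tote with its gate facing world +y and its hinge at the far (+x) end. The red tabs are near (338,215)/(331,233), the blue tabs near (346,177)/(342,194), and the post at (307,207). Next I'll segment the colours for metric positions.

```bash
python3 - <<'E'
from h import *
for c in ["top","scene"]:
    im=cv2.imread(f"pics/{c}.png");d=np.load(c+".npy");P=camera_params(c)
    b,g,r=[im[...,i].astype(int) for i in range(3)]
    for n,m in [("red",(r-g>50)&(r-b>50)&(g<r*0.45)),("blue",(b-r>50)&(b-g>30)),("post",(b<45)&(g<45)&(r<45))]:
        k,l,st,ce=cv2.connectedComponentsWithStats(m.astype(np.uint8))
        for i in range(1,k):
            v,u=np.nonzero(l==i)
            if len(u)<4 or not(280<u.mean()<380 and 140<v.mean()<260):continue
            p=np.array([w((a,e),d[e,a],P) for a,e in zip(u,v)])
            print(c,n,len(u),ce[i].round(1),"med",np.median(p,0).round(3),"zmax",p[:,2].max().round(3),"ray.12",ray(ce[i],.12,P).round(3))
E
```

```text
top red 17 [334.9 215.4] med [ 0.454 -0.16   0.118] zmax 0.123 ray.12 [ 0.453 -0.161  0.12 ]
top red 21 [330.9 224.3] med [ 0.432 -0.155  0.098] zmax 0.102 ray.12 [ 0.431 -0.151  0.12 ]
top red 16 [330.2 233.1] med [ 0.41  -0.149  0.119] zmax 0.123 ray.12 [ 0.41 -0.15  0.12]
top blue 21 [345.8 176.5] med [ 0.55  -0.187  0.119] zmax 0.124 ray.12 [ 0.549 -0.186  0.12 ]
top blue 26 [342.  185.8] med [ 0.528 -0.182  0.097] zmax 0.101 ray.12 [ 0.526 -0.177  0.12 ]
top blue 22 [340.6 193.8] med [ 0.506 -0.175  0.118] zmax 0.122 ray.12 [ 0.506 -0.174  0.12 ]
top post 510 [361.2 207.8] med [ 0.48  -0.245  0.036] zmax 0.071 ray.12 [ 0.473 -0.224  0.12 ]
top post 54 [355.8 208.4] med [ 0.477 -0.236  0.01 ] zmax 0.016 ray.12 [ 0.472 -0.211  0.12 ]
top post 10 [320.9 203.5] med [ 0.486 -0.138  0.044] zmax 0.064 ray.12 [ 0.481 -0.126  0.12 ]
top post 38 [306.6 207.4] med [ 0.472 -0.092  0.122] zmax 0.13 ray.12 [ 0.471 -0.091  0.12 ]
top post 8 [312.1 235.1] med [ 0.404 -0.116  0.042] zmax 0.061 ray.12 [ 0.404 -0.106  0.12 ]
top post 34 [346.2 243.6] med [ 0.384 -0.211  0.01 ] zmax 0.014 ray.12 [ 0.385 -0.189  0.12 ]
scene red 5 [323.2 148.6] med [ 0.452 -0.162  0.12 ] zmax 0.121 ray.12 [ 0.451 -0.162  0.12 ]
scene red 20 [329.  158.7] med [ 0.413 -0.153  0.117] zmax 0.122 ray.12 [ 0.413 -0.142  0.12 ]
```

```bash
python3 - <<'E'
from h import *
P=camera_params("top");d=np.load("top.npy")
H={}
for v in range(384):
    for u in range(512):
        if d[v,u]>0:
            p=w((u,v),d[v,u],P);k=(round(p[0]/.03),round(p[1]/.03));H[k]=max(H.get(k,-1),p[2])
print("y:",[j*3 for j in range(10,-13,-1)])
for i in range(27,12,-1): print(i*3,[int(1000*H.get((i,j),-.001)) for j in range(10,-13,-1)])
E
```

```text
y: [30, 27, 24, 21, 18, 15, 12, 9, 6, 3, 0, -3, -6, -9, -12, -15, -18, -21, -24, -27, -30, -33, -36]
81 [127, 88, 97, 87, 67, 89, 87, 61, 78, 76, 51, 64, 66, 67, 81, 4, 24, 26, 42, 39, 24, 24, 21]
78 [126, 86, 97, 68, 70, 89, 82, 58, 76, 74, 51, 62, 65, 68, 82, 7, 6, 21, 44, 42, 11, 13, 12]
75 [133, 79, 84, 69, 67, 73, 59, 57, 63, 56, 48, 57, 61, 70, 88, 4, 6, 23, 34, 32, 12, 14, 8]
72 [142, 86, 95, 83, 67, 86, 81, 60, 75, 72, 51, 68, 66, 63, 100, 6, 6, 24, 28, 13, 30, 28, 37]
69 [143, 86, 97, 85, 69, 89, 85, 60, 76, 78, 49, 58, 64, 65, 99, 5, 5, 24, 25, 8, 43, 42, 46]
66 [141, 139, 134, 133, 116, 110, 106, 104, 98, 94, 104, 107, 103, 101, 96, 5, 6, 23, 25, 24, 43, 40, 37]
63 [69, 63, 61, 57, 56, 53, 49, 47, 41, 837, 840, 841, 842, 844, 844, 845, 846, 846, 7, 4, 23, 4, 5]
60 [814, 815, 815, 817, 819, 821, 820, 944, 948, 948, 907, 859, 842, 843, 844, 845, 846, 846, 796, 5, 6, 4, 5]
57 [868, 927, 945, 946, 947, 948, 948, 950, 952, 947, 902, 856, 5, 3, 7, 97, 94, 90, 66, 72, 3, 4, 7]
54 [22, 26, 28, 27, 5, 5, 5, 4, 5, 6, 6, 5, 5, 5, 5, 92, 123, 114, 45, 73, 6, 6, 5]
51 [5, 6, 6, 5, 6, 5, 9, 6, 7, 6, 4, 5, 6, 5, 5, 99, 122, 49, 68, 72, 6, 8, 4]
48 [7, 4, 6, 6, 6, 5, 4, 5, 6, 4, 6, 5, 6, 130, 95, 96, 88, 12, 73, 71, 6, 6, 4]
45 [6, 7, 32, 31, 5, 5, 7, 8, 6, 4, 9, 6, 4, 5, 96, 122, 122, 32, 73, 4, 5, 5, 6]
42 [6, 29, 33, 35, 7, 5, 6, 6, 7, 6, 7, 5, 7, 8, 98, 122, 84, 45, 74, 4, 7, 6, 6]
39 [6, 27, 35, 35, 7, 5, 5, 5, 5, 6, 5, 9, 4, 5, 94, 89, 37, 75, 71, 6, 4, 7, 5]
```

View pics/top.png

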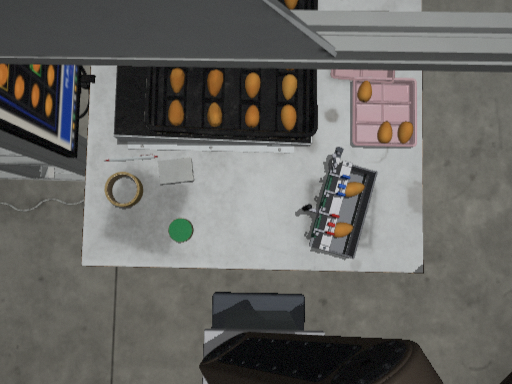

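```bash
python3 - <<'E'
from h import *
P=camera_params("top");d=np.load("top.npy")
for u in (270,285,295,305,312,320,335): print(u,[tuple((w((u,v),d[v,u],P)*1000).astype(int)) for v in range(122,162,4)])
E
```

```text
270 [(np.int64(697), np.int64(-1), np.int64(43)), (np.int64(686), np.int64(-1), np.int64(41)), (np.int64(676), np.int64(-1), np.int64(41)), (np.int64(409), np.int64(55), np.int64(1308)), (np.int64(658), np.int64(-3), np.int64(23)), (np.int64(645), np.int64(-2), np.int64(32)), (np.int64(640), np.int64(-4), np.int64(0)), (np.int64(630), np.int64(-4), np.int64(0)), (np.int64(619), np.int64(-5), np.int64(0)), (np.int64(609), np.int64(-5), np.int64(-6))]
285 [(np.int64(695), np.int64(-39), np.int64(54)), (np.int64(686), np.int64(-40), np.int64(46)), (np.int64(680), np.int64(-42), np.int64(26)), (np.int64(654), np.int64(-37), np.int64(99)), (np.int64(656), np.int64(-41), np.int64(37)), (np.int64(649), np.int64(-43), np.int64(18)), (np.int64(641), np.int64(-45), np.int64(0)), (np.int64(630), np.int64(-45), np.int64(4)), (np.int64(620), np.int64(-45), np.int64(0)), (np.int64(608), np.int64(-45), np.int64(3))]
295 [(np.int64(697), np.int64(-66), np.int64(47)), (np.int64(690), np.int64(-68), np.int64(30)), (np.int64(680), np.int64(-68), np.int64(30)), (np.int64(654), np.int64(-61), np.int64(10
[... 1454 characters left out ...]
p.int64(654), np.int64(-139), np.int64(5)), (np.int64(644), np.int64(-140), np.int64(-1)), (np.int64(632), np.int64(-139), np.int64(4)), (np.int64(622), np.int64(-139), np.int64(3)), (np.int64(611), np.int64(-140), np.int64(2))]
335 [(np.int64(711), np.int64(-180), np.int64(-1)), (np.int64(700), np.int64(-180), np.int64(-1)), (np.int64(690), np.int64(-181), np.int64(-4)), (np.int64(679), np.int64(-181), np.int64(-3)), (np.int64(667), np.int64(-180), np.int64(0)), (np.int64(655), np.int64(-180), np.int64(3)), (np.int64(645), np.int64(-180), np.int64(0)), (np.int64(622), np.int64(-167), np.int64(71)), (np.int64(612), np.int64(-168), np.int64(66)), (np.int64(600), np.int64(-166), np.int64(77))]
```

```bash
cat >> h.py <<'E'
def go(xyz,yawdeg):
    s=arm.get_state();R=Ro.from_euler("xyz",s["ee_rot"])
    T=Ro.from_euler("xyz",[np.pi,0,np.radians(yawdeg)])
    print("shift mm",(R.inv().apply(np.array(xyz)-s["eef_pos"])*1000).round(1),"rv",(R.inv()*T).as_rotvec().round(3),"t",s["t"])
# tote frame
ty=np.array([.965,-.262]);tx=np.array([-.262,-.965]);O=np.array([.4873,-.141])
E
python3 -c "
from h import *
go([.432,-.155,.227],-164.1+58.9)"
```

```text
shift mm [-3.730e+02  4.075e+02 -4.000e-01] rv [-0.    -0.    -1.028] t 1.0
```

```bash
python3 -m jog '[[[-373,407,0,0,0,-1.028,72],[-373,407,0,0,0,-1.028,72],[-373,407,0,0,0,-1.028,72],[-373,407,0,0,0,-1.028,72],[-373,407,0,0,0,-1.028,72],[-373,407,0,0,0,-1.028,72],[-373,407,0,0,0,-1.028,72],[-373,407,0,0,0,-1.028,72],[-373,407,0,0,0,-1.028,72],[-373,407,0,0,0,-1.028,72],[-373,407,0,0,0,-1.028,72],[-373,407,0,0,0,-1.028,72],[-373,407,0,0,0,-1.028,72]]]' 10
python3 - <<'E'
from h import *
go([.432,-.155,.227],-105.2)
im,d=grab_frame("wrist");P=camera_params("wrist");cv2.imwrite("pics/w1.png",im);np.save("w1.npy",d)
b,g,r=[im[...,i].astype(int) for i in range(3)]
for n,m in [("red",(r-g>50)&(r-b>50)&(g<r*0.45)),("blue",(b-r>50)&(b-g>30)),("post",(b<45)&(g<45)&(r<45))]:
    k,l,st,ce=cv2.connectedComponentsWithStats(m.astype(np.uint8))
    for i in range(1,k):
        v,u=np.nonzero(l==i)
        if len(u)<60:continue
        p=np.array([w((a,e),d[e,a],P) for a,e in zip(u,v)]);q=p[p[:,2]>p[:,2].max()-.006]
        print(n,len(u),ce[i].round(1),"top mean",q.mean(0).round(4),len(q))
E
```

```text
t: 2.62
eef_pos: [0.4317, -0.1564, 0.2266]
ee_rot: [3.142, -0.0, -1.838]
force: [-0.1, -0.1, 0.2]
width: 0.0721
gripper_force: 0.0
shift mm [-1.4  0.1 -0.4] rv [ 0.    -0.    -0.002] t 2.625
red 235 [232.3 186.8] top mean [ 0.4133 -0.2269  0.3842] 1
red 226 [259. 183.] top mean [ 0.4323 -0.1582  0.097 ] 222
red 230 [286.  186.6] top mean [ 0.4133 -0.2269  0.3842] 3
blue 217 [109.5 188.3] top mean [ 0.5497 -0.1893  0.1188] 174
blue 243 [144.3 183.7] top mean [ 0.4133 -0.2269  0.3842] 2
blue 299 [165.5 188.5] top mean [ 0.4133 -0.2269  0.3842] 1
post 92 [116.9 104.5] top mean [ 0.5603 -0.2599  0.01  ] 88
post 5677 [451.3 265.9] top mean [ 0.4133 -0.2269  0.3842] 25
post 27535 [216. 338.] top mean [ 0.4133 -0.2269  0.3842] 111
post 569 [341.9 249.3] top mean [ 0.4133 -0.2269  0.3842] 1
post 170 [172.7 256.1] top mean [ 0.4469 -0.194   0.3039] 7
post 469 [356.9 305.4] top mean [ 0.4133 -0.2269  0.3842] 2
post 443 [162.1 305.3] top mean [ 0.4133 -0.2269  0.3842] 1
```

View pics/w1.png

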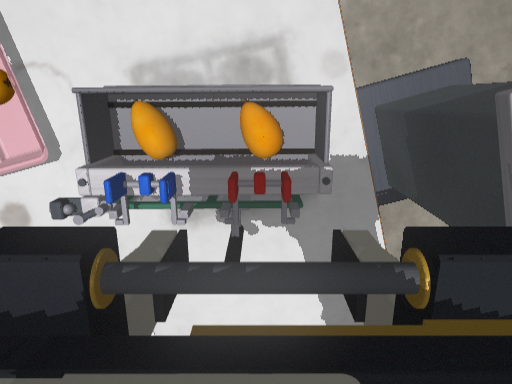

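The wrist view shows the tote square to the gripper, with the red tabs at (232,187)/(286,187) and the blue tabs at (115,187)/(167,188).

```bash
python3 - <<'E'
from h import *
im=cv2.imread("pics/w1.png");d=np.load("w1.npy");P=camera_params("wrist")
b,g,r=[im[...,i].astype(int) for i in range(3)]
for n,m in [("red",(r-g>50)&(r-b>50)&(g<r*0.45)),("blue",(b-r>50)&(b-g>30))]:
    k,l,st,ce=cv2.connectedComponentsWithStats(m.astype(np.uint8))
    for i in range(1,k):
        v,u=np.nonzero(l==i)
        if len(u)<60:continue
        p=np.array([w((a,e),d[e,a],P) for a,e in zip(u,v)]);q=p[(p[:,2]>.112)&(p[:,2]<.13)]
        if len(q)<20:continue
        print(n,len(u),"top mean",q.mean(0).round(4),len(q),"tote mm",((q.mean(0)[:2]-O)@np.array([tx,ty]).T*1000).round(1),"ext",(((q[:,:2]-O)@np.array([tx,ty]).T).min(0)*1000).round(0),(((q[:,:2]-O)@np.array([tx,ty]).T).max(0)*1000).round(0))
go([.432,-.157,.092],-105.2)
E
```

```text
red 235 top mean [ 0.4534 -0.1643  0.1185] 188 tote mm [ 31.3 -26.6] ext [ 20. -29.] [ 40. -23.]
red 230 top mean [ 0.4109 -0.153   0.1186] 189 tote mm [ 31.6 -70.6] ext [ 21. -74.] [ 40. -68.]
blue 217 top mean [ 0.5496 -0.1894  0.1187] 177 tote mm [30.4 72.8] ext [19. 70.] [40. 77.]
blue 299 top mean [ 0.5065 -0.1779  0.118 ] 211 tote mm [30.6 28.2] ext [21. 25.] [40. 32.]
shift mm [  0.7  -0.4 134.6] rv [ 0.     0.    -0.001] t 2.675
```

```bash
python3 -m jog '[[[1,0,60,0,0,0,72],[1,0,110,0,0,0,72],[1,0,134,0,0,0,72],[1,0,134,0,0,0,72],[1,0,134,0,0,0,33],[1,0,134,0,0,0,33],[1,0,134,0,0,0,33],[1,0,134,0,0,0,33],[1,0,134,0,0,0,33],[1,0,134,0,0,0,33]]]' 12
```

```text
t: 3.92
eef_pos: [0.4321, -0.1564, 0.093]
ee_rot: [-3.141, -0.0, -1.835]
force: [-2.1, 0.6, 6.9]
width: 0.0336
gripper_force: 12.0
```

```bash
python3 -m jog '[[[0,0,0,0,0,0,72],[0,0,0,0,0,0,72],[0,0,0,0,0,0,72],[0,0,-45,0,0,0,72],[0,-50,-45,0,0,0,72],[0,-99,-45,0,0,0,72],[0,-99,-45,0,0,0,72]]]'
python3 - <<'E'
from h import *
go([.528,-.182,.092],-104.9)
im,d=grab_frame("wrist");cv2.imwrite("pics/w2.png",im)
E
```

```text
t: 4.8
eef_pos: [0.5301, -0.183, 0.1367]
ee_rot: [3.142, -0.0, -1.836]
force: [-1.5, 0.4, -0.6]
width: 0.0721
gripper_force: 0.0
shift mm [-0.4  2.3 44.7] rv [ 0.    -0.    -0.005] t 4.8
```

View pics/w2.png

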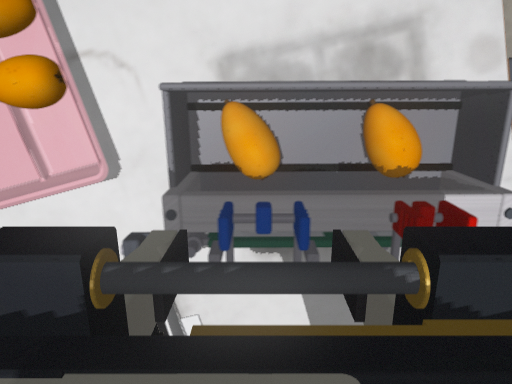

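The red tabs now sit close to their centre piece at (402–455,217), so that catch is squeezed in. The blue tabs at (226,225)/(302,225) are centred between the fingers.

```bash
python3 -m jog '[[[0,2,0,0,0,0,72],[0,2,44,0,0,0,72],[0,2,44,0,0,0,72],[0,2,44,0,0,0,33],[0,2,44,0,0,0,33],[0,2,44,0,0,0,33],[0,2,44,0,0,0,33],[0,2,44,0,0,0,33],[0,2,44,0,0,0,33]]]' 12
```

```text
t: 5.98
eef_pos: [0.5286, -0.1824, 0.095]
ee_rot: [-3.136, 0.0, -1.835]
force: [7.7, -3.5, 1.5]
width: 0.0336
gripper_force: 12.0
```

```bash
python3 -m jog '[[[0,0,0,0,0,0,72],[0,0,0,0,0,0,72],[0,0,0,0,0,0,72],[0,0,-50,0,0,0,72],[0,0,-75,0,0,0,72],[-50,30,-75,0,0,0,72],[-50,75,-75,0,0,0,72],[-50,75,-75,0,0,0,72]]]' 
python3 - <<'E'
from h import *
print(arm.get_state()["q"])
go([.473,-.096,.106],-105)
im,d=grab_frame("wrist");cv2.imwrite("pics/w3.png",im)
P=camera_params("wrist")
im2,d2=grab_frame("top");P2=camera_params("top");cv2.imwrite("pics/t3.png",im2[130:270,270:410])
for r in spot_in("gate_post","wrist")[:2]:print(r,ray(r["uv"],.1,P))
p=np.array([np.append(w((u,v),d[v,u],P),(u,v)) for v in range(384) for u in range(512) if d[v,u]>0])
q=p[(p[:,2]>.105)&(p[:,2]<.135)&(p[:,1]>-.13)];print(len(q),q.mean(0).round(4) if len(q) else '',np.median(q,0) if len(q) else '')
E
```

```text
t: 6.98
eef_pos: [0.4632, -0.1131, 0.1685]
ee_rot: [3.14, 0.0, -1.835]
force: [0.6, 0.3, 1.2]
width: 0.0723
gripper_force: 0.0
[ 0.17378376  0.07974161 -0.49433714 -0.00107724 -0.99781464 -0.43701889]
shift mm [-19.   -5.1  62.5] rv [ 0.001  0.    -0.002] t 6.975
{'uv': [240.1, 167.3], 'confidence': 0.89} [ 0.47104792 -0.14384085  0.1       ]
{'uv': [288.3, 75.6], 'confidence': 0.2} [ 0.425746   -0.19217301  0.1       ]
531 [ 4.752000e-01 -1.011000e-01  1.211000e-01  2.504256e+02  2.382411e+02] [ 4.75046771e-01 -1.01716544e-01  1.24437630e-01  2.50000000e+02
  2.38000000e+02]
```

View pics/w3.png

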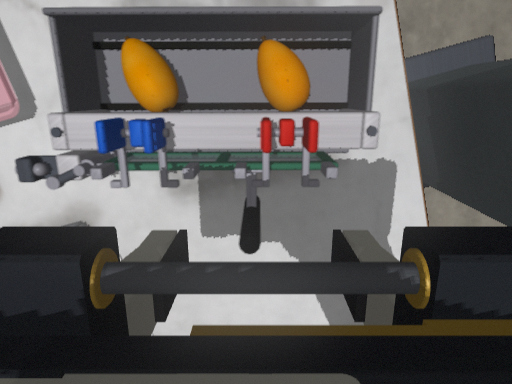

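The post top shows at (250,243). Both tab pairs are visible, and I'll check their spacing metrically.

```bash
python3 - <<'E'
from h import *
im,d=grab_frame("wrist");P=camera_params("wrist")
hsv=im.astype(int);b,g,r=[hsv[...,i] for i in range(3)]
for n,m in [("red",(r-g>50)&(r-b>50)&(g<r*0.45)),("blue",(b-r>50)&(b-g>30))]:
    v,u=np.nonzero(m&(d>0));p=np.array([w((a,e),d[e,a],P) for a,e in zip(u,v)])
    p=p[(p[:,2]>.114)&(p[:,2]<.13)];t=(p[:,:2]-O)@np.array([tx,ty]).T*1000
    print(n,np.histogram(t[:,1],bins=np.arange(-90,91,3)) [0], t[:,1].min(),t[:,1].max())
v,u=np.nonzero((d>0)&(im.max(2)<60));p=np.array([w((a,e),d[e,a],P) for a,e in zip(u,v)])
q=p[(p[:,2]>.12)&(p[:,2]<.13)&(p[:,1]>-.13)];print(q.min(0),q.max(0),q.mean(0),len(q))
E
```

```text
red [  0   0   0   0   0   0   0   0 101 168  61   0   0   0   0   0   0  62
 164  98   0   0   0   0   0   0   0   0   0   0   0   0   0   0   0   0
   0   0   0   0   0   0   0   0   0   0   0   0   0   0   0   0   0   0
   0   0   0   0   0   0] -65.3945506395319 -30.768452606014346
blue [  0   0   0   0   0   0   0   0   0   0   0   0   0   0   0   0   0   0
   0   0   0   0   0   0   0   0   0   0   0   0   0   0   0   0   0   0
   0   0   0   0   0 135 161  50   0   0   0   0   0   0  74 182  89   0
   0   0   0   0   0   0] 33.441061898264245 68.31306254354278
[ 0.46749681 -0.10560833  0.12000685] [ 0.48039765 -0.09247392  0.12643686] [ 0.47384732 -0.0997286   0.12432457] 344
```

```bash
python3 -m jog '[[[-16,-7,0,0,0,0,72],[-16,-7,50,0,0,0,40],[-16,-7,62,0,0,0,20],[-16,-7,62,0,0,0,0],[-16,-7,62,0,0,0,0],[-16,-7,62,0,0,0,0],[-16,-7,62,0,0,0,0],[-16,-7,62,0,0,0,0]]]' 30
python3 - <<'E'
from h import *
H=np.array([.584,-.169]);s=arm.get_state();p0=s["eef_pos"][:2];R=Ro.from_euler("xyz",s["ee_rot"])
r=p0-H;print(np.linalg.norm(r))
for a in range(5,105,5):
    t=-np.radians(a);c=np.array([[np.cos(t),-np.sin(t)],[np.sin(t),np.cos(t)]])
    p=H+c@r;print(a,(R.inv().apply(np.append(p-p0,0))*1000).round(0),round(np.radians(a)*.67,3),p.round(3))
E
```

```text
t: 8.18
eef_pos: [0.4731, -0.0998, 0.1067]
ee_rot: [3.135, -0.001, -1.837]
force: [-15.1, 10.6, 14.9]
width: 0.0132
gripper_force: 30.0
0.1306947050710267
5 [-11.  -4.  -0.] 0.058 [ 0.48 -0.09]
10 [-21.  -8.  -0.] 0.117 [ 0.487 -0.082]
15 [-31. -14.  -0.] 0.175 [ 0.495 -0.073]
20 [-41. -20.  -0.] 0.234 [ 0.503 -0.066]
25 [-49. -28.  -0.] 0.292 [ 0.513 -0.059]
30 [-58. -36.  -0.] 0.351 [ 0.523 -0.054]
35 [-65. -44.  -0.] 0.409 [ 0.533 -0.049]
40 [-72. -53.  -0.] 0.468 [ 0.544 -0.045]
45 [-78. -63.  -0.] 0.526 [ 0.555 -0.042]
50 [-82. -73.  -1.] 0.585 [ 0.566 -0.04 ]
55 [-87. -84.  -1.] 0.643 [ 0.577 -0.038]
60 [-90. -95.  -1.] 0.702 [ 0.588 -0.038]
65 [ -92. -106.   -1.] 0.76 [ 0.6   -0.039]
70 [ -93. -118.   -1.] 0.819 [ 0.611 -0.041]
75 [ -93. -129.   -1.] 0.877 [ 0.622 -0.044]
80 [ -92. -140.   -1.] 0.935 [ 0.633 -0.048]
85 [ -90. -152.   -1.] 0.994 [ 0.643 -0.053]
90 [ -88. -163.   -1.] 1.052 [ 0.653 -0.058]
95 [ -84. -173.   -1.] 1.111 [ 0.663 -0.065]
100 [ -79. -184.   -1.] 1.169 [ 0.671 -0.072]
```

```bash
python3 -m jog '[[[-11,-4,0,0,0,0.06,0],[-21,-8,0,0,0,0.12,0],[-31,-14,0,0,0,0.18,0],[-41,-20,0,0,0,0.23,0],[-49,-28,0,0,0,0.29,0],[-58,-36,0,0,0,0.35,0],[-65,-44,0,0,0,0.41,0],[-72,-53,0,0,0,0.47,0],[-72,-53,0,0,0,0.47,0]]]'
```

```text
t: 9.3
eef_pos: [0.5469, -0.0429, 0.1068]
ee_rot: [3.14, 0.001, -2.307]
force: [-5.8, 10.3, 4.4]
width: 0.0128
gripper_force: 30.0
```

```bash
cat > arc.py <<'E'
from h import *
A=np.array([.4731,-.0998]);s=arm.get_state();B=s["eef_pos"][:2];R=Ro.from_euler("xyz",s["ee_rot"])
m=(A+B)/2;d=B-A;L=np.linalg.norm(d);n=np.array([d[1],-d[0]])/L
H=m+n*np.sqrt(.131**2-L*L/4);f=lambda v:np.arctan2(v[1],v[0])
a0=np.degrees(f(A-H)-f(B-H));print("hinge",H.round(4),"angle",a0,np.radians(a0),"q",s["q"].round(2))
for a in np.arange(np.ceil(a0/5)*5,100,5):
    t=-np.radians(a-a0);c=np.array([[np.cos(t),-np.sin(t)],[np.sin(t),np.cos(t)]])
    p=H+c@(B-H);print(a,(R.inv().apply(np.append(p-B,0))*1000).round(0),round(-t*.67,2),p.round(3))
E
python3 arc.py
```

```text
hinge [ 0.5848 -0.1683] angle 41.698802825865016 0.7277814034512602 q [ 0.28  0.26 -0.42 -0.   -0.88 -1.01]
45.0 [-6. -4.  0.] 0.04 [ 0.554 -0.041]
50.0 [-16. -11.  -0.] 0.1 [ 0.565 -0.039]
55.0 [-24. -19.  -0.] 0.16 [ 0.577 -0.038]
60.0 [-32. -27.  -0.] 0.21 [ 0.588 -0.037]
65.0 [-39. -36.  -0.] 0.27 [ 0.6   -0.038]
70.0 [-45. -45.  -0.] 0.33 [ 0.611 -0.04 ]
75.0 [-51. -56.  -0.] 0.39 [ 0.622 -0.043]
80.0 [-55. -66.  -0.] 0.45 [ 0.633 -0.046]
85.0 [-59. -77.  -0.] 0.51 [ 0.643 -0.051]
90.0 [-61. -88.  -0.] 0.56 [ 0.653 -0.057]
95.0 [-63. -99.  -0.] 0.62 [ 0.663 -0.063]
```

```bash
python3 -m jog '[[[-6,-4,0,0,0,0.04,0],[-16,-11,0,0,0,0.1,0],[-24,-19,0,0,0,0.16,0],[-32,-27,0,0,0,0.21,0],[-40,-36,0,0,0,0.27,0],[-46,-45,0,0,0,0.33,0],[-52,-56,0,0,0,0.39,0],[-56,-66,0,0,0,0.45,0],[-56,-66,0,0,0,0.45,0]]]'; python3 arc.py
python3 - <<'E'
from h import *
im,d=grab_frame("wrist");cv2.imwrite("pics/w5.png",im)
im,d=grab_frame("top");P=camera_params("top")
im2,_=grab_frame("scene")
cv2.imwrite("pics/w6.png",cv2.hconcat([cv2.resize(im2[80:230,230:380],(400,400)),cv2.resize(im[90:240,240:390],(400,400))]))
E
```

```text
t: 10.42
eef_pos: [0.6345, -0.0464, 0.1069]
ee_rot: [3.141, 0.002, -2.756]
force: [-1.0, 6.7, 0.2]
width: 0.0129
gripper_force: 30.0
hinge [ 0.5851 -0.1677] angle 80.89313150435815 1.4118514869998036 q [ 0.23  0.39 -0.23 -0.   -0.95 -1.42]
85.0 [-6. -7.  0.] 0.05 [ 0.643 -0.05 ]
90.0 [-14. -16.   0.] 0.11 [ 0.653 -0.056]
95.0 [-20. -25.   0.] 0.16 [ 0.663 -0.062]
```

View pics/w5.png

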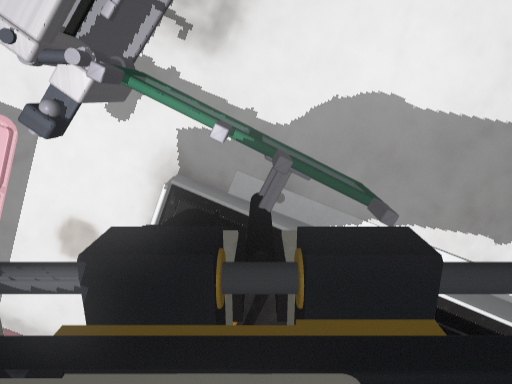

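View pics/w6.png

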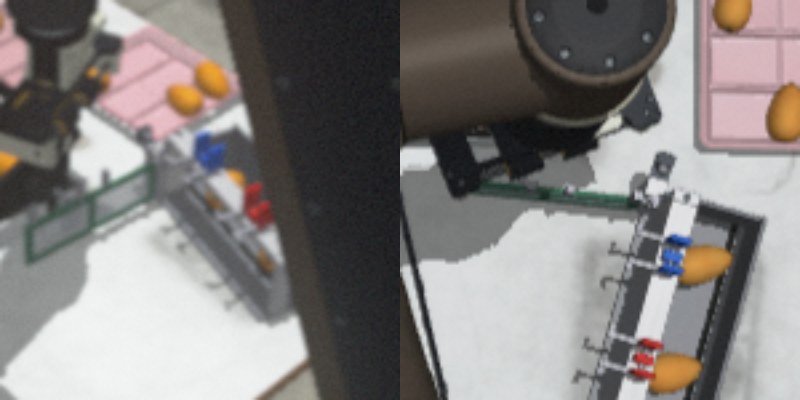

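The gate stands open at about 81° with the fruit still in the tote. The crate edge is close behind the post, so I'll ease on a few more degrees while watching the force.

```bash
python3 -m jog '[[[-3,-3,0,0,0,0.02,0],[-6,-7,0,0,0,0.05,0],[-6,-7,0,0,0,0.05,0],[-6,-7,0,0,0,0.05,0]]]'; python3 arc.py|head -1
```

```text
t: 11.08
eef_pos: [0.6422, -0.0499, 0.1069]
ee_rot: [3.14, 0.002, -2.805]
force: [0.4, 7.8, -0.8]
width: 0.0128
gripper_force: 30.0
hinge [ 0.5851 -0.1678] angle 84.58485527009593 1.4762842217860515 q [ 0.22  0.4  -0.21 -0.   -0.96 -1.46]
```

```bash
python3 -m jog '[[[-2,-3,0,0,0,0.02,0],[-5,-6,0,0,0,0.04,0],[-5,-6,0,0,0,0.04,0],[-5,-6,0,0,0,0.04,0]]]'; python3 arc.py|head -1
```

```text
t: 11.58
eef_pos: [0.6493, -0.0536, 0.1069]
ee_rot: [3.14, 0.003, -2.845]
force: [1.4, 9.9, -2.0]
width: 0.0129
gripper_force: 30.0
hinge [ 0.5851 -0.1678] angle 88.08165329946236 1.5373148606757452 q [ 0.22  0.41 -0.19 -0.   -0.96 -1.49]
```

```bash
python3 -c "
from h import *
print(arm.get_state()['qd'].round(3)); print(arm.job_done())"
```

```text
[ 0.001 -0.001 -0.001  0.     0.002  0.001]
the job is handed in; nothing more can be done
None
```

I squeezed the red catch in, then the blue; both measured as staying in. The gate is open to about 88° (1.54 rad) and held by its post, the loquats are still in the tote, the arm went nowhere near the tape, roll and cards, and the job was handed in at about 12 s.

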